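Shake the last grinding slugs out of the drained jar

TASK

The square amber jar draining upside down on its mat still has two metal grinding slugs caught on the lips inside its mouth. Lift it, keep it mouth down over the steel tray and shake it until its weight stops dropping, so that both slugs lie in the tray; then stand the jar back, mouth down, where it was on its mat.

Things in the scene. Friction and masses are not known exactly. Their poses are not given: they have to be found in the camera images.
- jar: Amber jar with flat sides, mouth down on a 4 mm grey mat (a round jar on another mat is a bystander). 50 mm along its x, 76 mm along y, 100 mm high, walls 3 mm, 0.25 kg empty, turned up to 45 degrees. Origin: centre of the mouth, at its lower edge; z points up to the closed base. Grasp from above across x. Inside the mouth, lips 20 mm wide, 3 mm thick along the +y and -y walls leave a 30 mm slot.
- tray: Open steel tray, fixed to the bench, 140 mm along its x, 170 mm along its y, 40 mm high, walls and floor 4 mm. Origin: centre of its underside, on the table.
- slug_a_center (a point): Centre of a dark carbide slug: cylinder 20 mm in diameter, 18 mm high, 60 to 100 g. Starts standing on the lip at the jar's +y side. It stays there while the jar moves smoothly, and slides off through the slot when the jar is shaken briskly along its y (strokes of about 40 mm) or rocked well over about its x; this may take several shakes, one slug after the other.
- slug_b_center (a point): Centre of the other slug, of the same shape, starting on the lip at the jar's -y side.
Things that resemble listed ones, but are neither listed nor needed, are in the scene too. Several things have the shape of the tray; the one meant has the colours described above.

How it is judged:
By the outcome, as a careful person would: the job done as asked, in the order asked, and still so for the second after the job is handed in, with the robot touching nothing.
It also fails if it takes over 61 s, if anything falls off the work surface, if the arm or the gripper's body presses on something with over 40 N, if the wrist force passes 120 N, or if a joint passes its speed limit or range.

ROBOT

A 6-joint arm with a two-finger parallel gripper is mounted at the origin on the work surface. World frame = base frame: x ahead of the robot, y to its left, z up, the work surface at z = 0. Lengths are in m, angles in rad, forces in N, time in s.
With the tool pointing down it reaches from about 0.35 to 0.95 m from the base axis. Payload 17.4 kg.
Tool frame: the origin (TCP) lies midway between the tips of the shut fingers; the grasp point (between the pads) lies 19 mm behind it (robot.hold_point_z is the distance from the TCP to the grasp point, in m); z points along the fingers, y is the line along which they close (so a half turn about z gives the same grasp; the last joint's range is limited). The gripper opens to 93 mm and grips with 3 to 60 N. Pads are 15 mm wide; open, the fingers measure 128 mm over their backs; the gripper's body (75 mm by 188 mm) begins 65 mm behind the grasp point.
Start: joints at [-1.341, 0.116, 1.442, -0, 1.584, -0.038], TCP at [0.179, -0.651, 0.181] pointing down, gripper open.
Joint ranges: [-2.83, 2.83], [-0.83, 2.19], [0.07, 2.5], [-1.14, 4.28], [0.01, 3], [-2.97, 2.97]. Speed limits (rad/s): [1.89, 1.89, 2.22, 3.14, 3.14, 3.14].

INTERFACE

Orientations are given as a unit quaternion [w, x, y, z].
In Python, from plant import robot, capture, calibration, job gives the robot as it stands. The module is installed in compiled form; this text tells all that it offers.
- The arm moves only by the tool arm_command, never from a script. Its argument "motion" is one flat list of numbers, 4 for each row, row after row: the shift along the tool's x, y, z in m, then the turn about the tool's z in degrees. A call has 1 to 8 rows; each row shifts and turns the commanded pose from where the row before left it, along the tool's axes as they then stand; what a row does not reach is not made up. A row lasts 1/8 s, in which the tool goes at most 62.5 mm and 10.7 degrees, less where a joint would pass 70% of its speed; a pose out of reach is approached as far as the arm can. A call is refused whole if a number of a shift passes 0.0625 or a number of a turn 10.7, either way. A call with a gripper value outside its range is refused whole. "claw" is the gripper command: -1 is shut, 1 is fully open, values between are in proportion, set as the call begins (left out, the last holds). The fingers move at their own pace and stop on an object; "grip_force" is the grip in N (left out, the last holds). Time passes only in rows, so rows that do not move let the fingers close. It gives the time, the measured TCP pose, the force, the opening and the grip force at its end, in the units of the state.
- robot.read_state(): the state, without advancing time (a new reading comes with each control period).
- capture(name): name is "side" or "top" or "wrist"; returns (picture, depth): 400x640x3 uint8, red, green, blue; 400x640 float32, m along the optical axis (not along the pixel's ray), 0 where there is no reading.
- calibration(name): a dict with "fx", "fy", "cx", "cy" (pixels), "rvec" (rotation vector, rad) and "tvec" (3), from world to camera coordinates, as OpenCV has them. Camera axes: x right, y down, z forward; pixel columns grow to the right and rows downward; lengths in m; the calibration is good to about 2 mm. A picture is of the moment at which its call begins: read the wrist's pose just before it. calibration takes no time and is no camera call; for the wrist camera it gives the pose at the moment of the call.
- job.finish_job(): hands the job in; it is judged then, once.
The state is a dict: "time_s": time; "q": joint angles; "joint_vel": joint speeds; "effort": joint torques, N m; "ee_pos": TCP position; "tool_rot": TCP orientation; "wrist_force": force on the tool from outside, world axes, zero at the start; "ft_torque": the same for the moment, N m; "finger_gap": finger opening in m; "grasp_force": force on a finger pad.
Only numpy, scipy, OpenCV 4.12 (cv2) and the standard library are available. Lean on these libraries where they do the work, as an engineer would, in place of code of your own. Each camera call takes 0.05 s, during which the arm holds its last target. There are 200 camera calls.

## Working session

There is one attempt and no reset: what is moved stays moved. The work goes in short steps, Python scripts to look and compute and a tool call to move; the robot and the scene stay as the last step left them, time stands still between calls to the robot, and variables do not carry over. Pictures are saved under pics/ and viewed, at most 10 in all, crops included, and the job is handed in when it is done.

Besides the shell and the picture viewer there is one more tool, called after "Emit:" in YAML: its name, and indented under it one key for each argument. arm_command: Moves the arm, as the interface text tells. Its arguments: {"type":"object","properties":{"motion":{"type":"array"},"claw":{"type":"number"},"grip_force":{"type":"number"}},"required":["motion"]}

```bash
mkdir -p pics; cat > h.py <<'E'
import numpy as np, cv2
from plant import robot, capture, calibration, job
def pts(name,d,c=None):
    c=c or calibration(name); R=cv2.Rodrigues(np.array(c['rvec'],float))[0]; t=np.array(c['tvec'],float).ravel()
    v,u=np.mgrid[:400,:640]; P=np.stack([(u-c['cx'])/c['fx']*d,(v-c['cy'])/c['fy']*d,d],-1)
    return (P-t)@R
E
python3 - <<'E'
from h import *
s=robot.read_state(); print(s)
p,d=capture('top'); cv2.imwrite('pics/top1.png',p[...,::-1]); np.save('top.npy',d)
p,d=capture('side'); cv2.imwrite('pics/side1.png',p[...,::-1])
E
```

```text
{'time_s': 0.0, 'q': array([-1.34080364e+00,  1.16478674e-01,  1.44226507e+00, -1.06128284e-05,
        1.58399852e+00, -3.77866737e-02]), 'joint_vel': array([-1.88532603e-03,  5.47720203e-05,  1.16246268e-03,  1.07053117e-03,
        2.12936236e-04,  2.00656513e-04]), 'effort': array([-1.30115459e-04, -7.21268106e+01, -6.22607875e+01,  7.80090457e-02,
        2.38745101e-02, -3.13979626e-05]), 'ee_pos': array([ 0.17853844, -0.65070197,  0.18011026]), 'tool_rot': array([-5.71640682e-04,  9.91050004e-01,  1.33489920e-01, -6.04367293e-05]), 'wrist_force': array([ 0.08114017, -0.11075591,  0.475963  ]), 'ft_torque': array([-0.10430845, -0.05834691,  0.00176489]), 'grasp_force': 0.0, 'finger_gap': 0.09295540117527316}
```

View pics/top1.png

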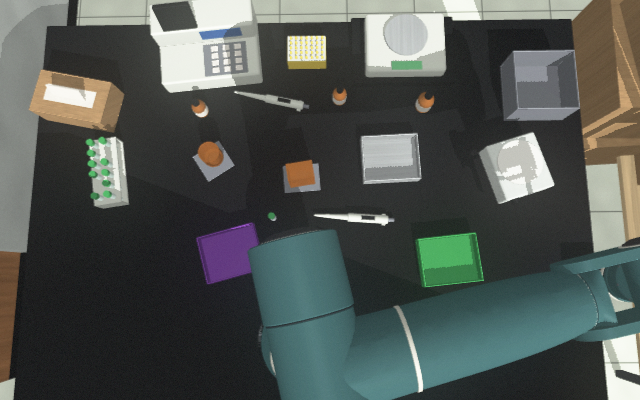

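View pics/side1.png

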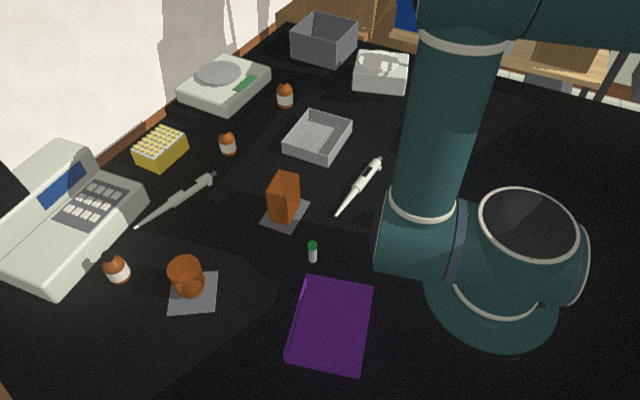

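The top view shows the square jar at about (300,173) on its grey mat, the round bystander at (210,154) and the steel tray at (390,158). The purple and green trays are decoys.

```bash
python3 - <<'E'
from h import *
d=np.load('top.npy'); p=cv2.imread('pics/top1.png'); W=pts('top',d)
hsv=cv2.cvtColor(p,cv2.COLOR_BGR2HSV)
roi=np.zeros(d.shape,bool); roi[145:205,275:330]=1
am=roi&(hsv[...,1]>120)&(hsv[...,2]>60)
print(am.sum(),np.percentile(W[am][:,2],[5,25,50,75,95]).round(3))
top=am&(abs(W[...,2]-.104)<.012)
def rect(m,n):
    r=cv2.minAreaRect((W[m][:,:2]*1000).astype(np.float32)); print(n,m.sum(),r,cv2.boxPoints(r).round().tolist())
rect(top,'jartop')
mat=roi&(hsv[...,1]<60)&(hsv[...,2]>80)&(abs(W[...,2]-.004)<.006); rect(mat,'mat')
roi[:]=0; roi[125:192,352:430]=1
t=roi&(abs(W[...,2]-.04)<.008); rect(t,'trayrim')
t=roi&(hsv[...,1]<60)&(abs(W[...,2]-.004)<.004)&(hsv[...,2]>80); rect(t,'trayfloor')
# heights of other things
for q in [(340,95),(272,216),(355,217),(425,102)]: print(q,W[q[1],q[0]].round(3))
E
```

```text
629 [0.021 0.094 0.103 0.105 0.108]
jartop 470 ((482.0033874511719, 16.437049865722656), (51.89737319946289, 73.94287872314453), 9.020035743713379) [[451.0, 49.0], [462.0, -24.0], [513.0, -16.0], [502.0, 57.0]]
mat 382 ((481.36566162109375, 16.293609619140625), (85.12239074707031, 109.62287139892578), 3.9474339485168457) [[435.0, 68.0], [443.0, -41.0], [528.0, -35.0], [520.0, 74.0]]
trayrim 353 ((535.32470703125, -252.8373260498047), (142.3689422607422, 170.78482055664062), 2.7314698696136475) [[460.0, -171.0], [468.0, -342.0], [610.0, -335.0], [602.0, -164.0]]
trayfloor 1820 ((541.7162475585938, -256.7665100097656), (154.72341918945312, 179.45970153808594), 2.4842114448547363) [[461.0, -170.0], [468.0, -350.0], [623.0, -343.0], [615.0, -164.0]]
(340, 95) [ 0.722 -0.103  0.06 ]
(272, 216) [0.358 0.099 0.056]
(355, 217) [ 0.357 -0.144  0.025]
(425, 102) [ 0.694 -0.355  0.068]
```

```bash
cat >> h.py <<'E'
def yaw(s): # world angle of tool y, deg
    from scipy.spatial.transform import Rotation as Ro
    R=Ro.from_quat(s['tool_rot'],scalar_first=True).as_matrix(); return R,np.degrees(np.arctan2(R[1,1],R[0,1]))
def plan(target,a,n,R=None,p=None):
    "n equal rows to world target with tool-y angle a; prints tool-frame rows"
    s=robot.read_state(); R,y=yaw(s); p=s['ee_pos']; dl=(a-y+90)%180-90; st=(np.array(target)-p)/n
    out=[]
    for k in range(n):
        ay=np.radians(y+dl*k/n); ty=np.array([np.cos(ay),np.sin(ay),0]); tz=np.array([0,0,-1.]); tx=np.cross(ty,tz)
        out.append([round(float(v),4) for v in (st@tx,st@ty,st@tz)]+[round(-dl/n,2)])
    print('yaw',y,'dl',dl)
    for i in range(0,n,8): print(sum(out[i:i+8],[]))
E
python3 -c "
from h import *
plan([.482,.016,.24],9,16)"
```

```text
yaw -74.65889246556564 dl 83.65889246556566
[0.0293, -0.0352, -0.0037, np.float64(-5.23), 0.0324, -0.0324, -0.0037, np.float64(-5.23), 0.0352, -0.0293, -0.0037, np.float64(-5.23), 0.0377, -0.0259, -0.0037, np.float64(-5.23), 0.0399, -0.0224, -0.0037, np.float64(-5.23), 0.0418, -0.0187, -0.0037, np.float64(-5.23), 0.0433, -0.0148, -0.0037, np.float64(-5.23), 0.0445, -0.0108, -0.0037, np.float64(-5.23)]
[0.0453, -0.0067, -0.0037, np.float64(-5.23), 0.0457, -0.0025, -0.0037, np.float64(-5.23), 0.0458, 0.0017, -0.0037, np.float64(-5.23), 0.0454, 0.0058, -0.0037, np.float64(-5.23), 0.0447, 0.01, -0.0037, np.float64(-5.23), 0.0436, 0.014, -0.0037, np.float64(-5.23), 0.0421, 0.0179, -0.0037, np.float64(-5.23), 0.0403, 0.0217, -0.0037, np.float64(-5.23)]
```

Emit:
arm_command:
  motion: [0.029,-0.035,-0.004,-5.2,0.032,-0.032,-0.004,-5.2,0.035,-0.029,-0.004,-5.2,0.038,-0.026,-0.004,-5.2,0.04,-0.022,-0.004,-5.2,0.042,-0.019,-0.004,-5.2,0.043,-0.015,-0.004,-5.2,0.0445,-0.011,-0.004,-5.2]
  claw: 1

```text
time_s: 1.1
ee_pos: [0.3304, -0.3171, 0.2128]
tool_rot: [-0.0, 0.878, 0.478, 0.0]
wrist_force: [0.1, -1.4, -0.6]
finger_gap: 0.093
grasp_force: 0.0
```

Emit:
arm_command:
  motion: [0.045,-0.007,-0.004,-5.2,0.046,-0.0025,-0.004,-5.2,0.046,0.002,-0.004,-5.2,0.045,0.006,-0.004,-5.2,0.045,0.01,-0.004,-5.2,0.0435,0.014,-0.004,-5.2,0.042,0.018,-0.004,-5.2,0.04,0.022,-0.004,-5.2]

```text
time_s: 2.1
ee_pos: [0.4847, 0.0151, 0.2448]
tool_rot: [0.0, 0.651, 0.759, -0.0]
wrist_force: [0.5, -1.1, -0.4]
finger_gap: 0.0929
grasp_force: 0.0
```

Emit:
arm_command:
  motion: [0,0,0,0,0,0,0,0]

```text
time_s: 2.35
ee_pos: [0.4841, 0.0133, 0.2445]
tool_rot: [-0.0, 0.653, 0.758, -0.0]
wrist_force: [0.8, -0.1, 0.6]
finger_gap: 0.0929
grasp_force: 0.0
```

```bash
python3 - <<'E'
from h import *
s=robot.read_state(); print(s['time_s'],s['ee_pos'],yaw(s)[1],s['wrist_force'],s['q'])
c=calibration('wrist'); p,d=capture('wrist'); cv2.imwrite('pics/w1.png',p[...,::-1]); W=pts('wrist',d,c)
p=p[...,::-1].copy(); hsv=cv2.cvtColor(p,cv2.COLOR_BGR2HSV)
am=(hsv[...,1]>120)&(hsv[...,2]>60)&(abs(W[...,2]-.104)<.012)&(np.hypot(W[...,0]-.482,W[...,1]-.016)<.07)
print('z',np.median(W[am][:,2]) if am.any() else None, am.sum())
if am.any(): print(cv2.minAreaRect((W[am][:,:2]*1000).astype(np.float32)))
m=(hsv[...,1]<60)&(hsv[...,2]>80)&(abs(W[...,2]-.004)<.006)&(np.hypot(W[...,0]-.482,W[...,1]-.016)<.09)
if m.any(): print(m.sum(),cv2.minAreaRect((W[m][:,:2]*1000).astype(np.float32)))
E
```

```text
2.35 [0.48414409 0.01334297 0.24452982] 8.522358497768511 [ 0.81944966 -0.08158092  0.57177249] [-2.49464234e-02 -3.13257530e-01  1.73797437e+00 -2.51906993e-04
  1.71752428e+00 -1.73726433e-01]
z 0.10437037754503277 2761
((484.4605407714844, 17.584251403808594), (49.66200637817383, 76.41238403320312), 9.36971378326416)
1647 ((483.7569274902344, 18.578632354736328), (86.46892547607422, 111.42194366455078), 4.666374683380127)
```

View pics/w1.png

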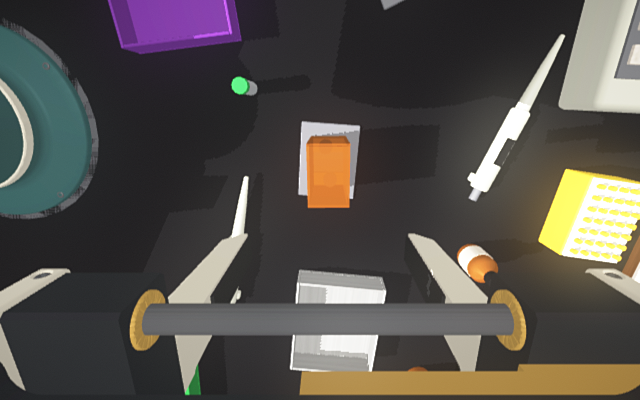

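The wrist view shows the jar alone between the fingers' lines at about (328,172). Measured 49.7 x 76.4 mm with its top at 104 mm, it matches the given size.

```bash
python3 -c "
from h import *
plan([.4845,.0176,.04],9.4,8)"
```

```text
yaw 8.478609874902684 dl 0.921390125097318
[0.0006, 0.0001, 0.0256, np.float64(-0.12), 0.0006, 0.0001, 0.0256, np.float64(-0.12), 0.0006, 0.0001, 0.0256, np.float64(-0.12), 0.0006, 0.0001, 0.0256, np.float64(-0.12), 0.0006, 0.0001, 0.0256, np.float64(-0.12), 0.0006, 0.0001, 0.0256, np.float64(-0.12), 0.0006, 0.0001, 0.0256, np.float64(-0.12), 0.0006, 0.0001, 0.0256, np.float64(-0.12)]
```

Emit:
arm_command:
  motion: [0.002,0.0005,0.02,-0.5,0.0023,0,0.03,-0.4,0,0,0.03,0,0,0,0.03,0,0,0,0.03,0,0,0,0.03,0,0,0,0.02,0,0,0,0.0145,0]

```text
time_s: 3.4
ee_pos: [0.4838, 0.0176, 0.0391]
tool_rot: [-0.0, 0.647, 0.763, -0.0]
wrist_force: [-0.1, 1.6, 0.5]
finger_gap: 0.093
grasp_force: 0.0
```

Emit:
arm_command:
  motion: [0,0,0,0,0,0,0,0]

```text
time_s: 3.65
ee_pos: [0.4847, 0.0178, 0.0412]
tool_rot: [0.0, 0.647, 0.763, 0.0]
wrist_force: [-0.5, 0.5, -0.4]
finger_gap: 0.0932
grasp_force: 0.0
```

Emit:
arm_command:
  motion: [0,0,0,0,0,0,0,0,0,0,0,0,0,0,0,0,0,0,0,0,0,0,0,0,0,0,0,0,0,0,0,0]
  claw: -1
  grip_force: 45

```text
time_s: 4.65
ee_pos: [0.4842, 0.0179, 0.0403]
tool_rot: [-0.0, 0.646, 0.763, -0.0]
wrist_force: [-1.6, -0.8, 0.6]
finger_gap: 0.0491
grasp_force: 45.0
```

Emit:
arm_command:
  motion: [0,0,-0.003,0,0,0,-0.008,0,0,0,-0.014,0,0,0,-0.018,0,0,0,-0.018,0,0,0,-0.013,0,0,0,-0.007,0,0,0,-0.002,0]

```text
time_s: 5.65
ee_pos: [0.4843, 0.0179, 0.1236]
tool_rot: [0.0, 0.647, 0.763, 0.0]
wrist_force: [-0.5, 0.5, -4.0]
finger_gap: 0.0496
grasp_force: 45.0
```

Emit:
arm_command:
  motion: [0,0,0,0,0,0,0,0,0,0,0,0,0,0,0,0]

```text
time_s: 6.15
ee_pos: [0.4842, 0.0179, 0.1232]
tool_rot: [-0.0, 0.646, 0.763, -0.0]
wrist_force: [0.1, 0.5, -3.9]
finger_gap: 0.0495
grasp_force: 45.0
```

```bash
python3 -c "
from h import *
s=robot.read_state(); print(s['time_s'],s['ee_pos'],s['wrist_force'],s['ft_torque'])
print(np.mean([(capture('top'),robot.read_state()['wrist_force'])[1] for _ in range(6)],0))
plan([.535,-.253,.123],9.4,16)"
```

```text
6.15 [0.48418255 0.01790835 0.12320747] [ 0.08850269  0.53640547 -3.8969583 ] [ 0.00876512 -0.11352442 -0.02023418]
[ 0.18399595 -0.03069786 -3.70233714]
yaw 9.441660318826415 dl -0.04166031882641619
[-0.0172, 0.0004, 0.0, np.float64(0.0), -0.0172, 0.0004, 0.0, np.float64(0.0), -0.0172, 0.0004, 0.0, np.float64(0.0), -0.0172, 0.0004, 0.0, np.float64(0.0), -0.0172, 0.0004, 0.0, np.float64(0.0), -0.0172, 0.0004, 0.0, np.float64(0.0), -0.0172, 0.0004, 0.0, np.float64(0.0), -0.0172, 0.0004, 0.0, np.float64(0.0)]
[-0.0172, 0.0004, 0.0, np.float64(0.0), -0.0172, 0.0004, 0.0, np.float64(0.0), -0.0172, 0.0004, 0.0, np.float64(0.0), -0.0172, 0.0004, 0.0, np.float64(0.0), -0.0172, 0.0004, 0.0, np.float64(0.0), -0.0172, 0.0004, 0.0, np.float64(0.0), -0.0172, 0.0004, 0.0, np.float64(0.0), -0.0172, 0.0004, 0.0, np.float64(0.0)]
```

Emit:
arm_command:
  motion: [-0.001,0,0,0,-0.003,0,0,0,-0.005,0,0,0,-0.007,0,0,0,-0.009,0,0,0,-0.011,0,0,0,-0.013,0,0,0,-0.015,0,0,0]

```text
time_s: 7.45
ee_pos: [0.4949, -0.0463, 0.1233]
tool_rot: [0.0, 0.647, 0.763, -0.0]
wrist_force: [0.4, -0.2, -3.9]
finger_gap: 0.0498
grasp_force: 45.0
```

Emit:
arm_command:
  motion: [-0.017,0.001,0,0,-0.017,0.001,0,0,-0.017,0.001,0,0,-0.017,0.001,0,0,-0.017,0.001,0,0,-0.017,0.001,0,0,-0.017,0,0,0,-0.017,0,0,0]

```text
time_s: 8.45
ee_pos: [0.5231, -0.1796, 0.1233]
tool_rot: [-0.0, 0.647, 0.763, -0.0]
wrist_force: [-0.4, -0.3, -4.5]
finger_gap: 0.0499
grasp_force: 45.0
```

Emit:
arm_command:
  motion: [-0.016,0,0,0,-0.014,0,0,0,-0.013,0,0,0,-0.011,0,0,0,-0.009,0,0,0,-0.007,0,0,0,-0.004,0,0,0,-0.001,0,0,0]

```text
time_s: 9.45
ee_pos: [0.5353, -0.2524, 0.1233]
tool_rot: [-0.0, 0.647, 0.763, 0.0]
wrist_force: [1.3, 0.5, -4.0]
finger_gap: 0.0502
grasp_force: 45.0
```

Emit:
arm_command:
  motion: [0,0,0.002,0,0,0,0.006,0,0,0,0.008,0,0,0,0.008,0,0,0,0.004,0,0,0,0.002,0,0,0,0,0,0,0,0,0]

```text
time_s: 10.45
ee_pos: [0.5354, -0.2525, 0.0936]
tool_rot: [0.0, 0.647, 0.763, 0.0]
wrist_force: [-1.1, -0.3, -3.2]
finger_gap: 0.0501
grasp_force: 45.0
```

```bash
python3 - <<'E'
from h import *
s=robot.read_state(); print(s['time_s'],s['ee_pos'],yaw(s)[1])
print(np.mean([(capture('top'),robot.read_state()['wrist_force'])[1] for _ in range(5)],0))
p,d=capture('side'); cv2.imwrite('pics/side2.png',p[60:310,180:480,::-1])
E
```

```text
10.45 [ 0.53539635 -0.25245158  0.093638  ] 9.441563840295748
[-0.0466872   0.4138814  -3.81073582]
```

View pics/side2.png

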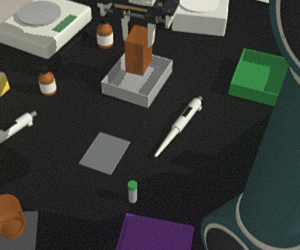

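The side crop shows the jar upright over the steel tray at about (140,60). The weight is unchanged, so I'll start shaking.

Emit:
arm_command:
  motion: [-0.02,0,0,0,0.04,0,0,0,-0.04,0,0,0,0.04,0,0,0,-0.04,0,0,0,0.04,0,0,0,-0.04,0,0,0,0.02,0,0,0]

```text
time_s: 11.75
ee_pos: [0.5356, -0.2551, 0.0933]
tool_rot: [0.0, 0.647, 0.762, -0.0]
wrist_force: [-0.3, 0.5, -3.0]
finger_gap: 0.05
grasp_force: 45.0
```

```bash
python3 - <<'E'
from h import *
print(np.mean([(capture('top'),robot.read_state()['wrist_force'])[1] for _ in range(8)],0), robot.read_state()['ee_pos'])
E
```

```text
[ 0.11961809 -0.02587076 -2.67878624] [ 0.53533651 -0.25254468  0.09344873]
```

Emit:
arm_command:
  motion: [-0.02,0,0,0,0.04,0,0,0,-0.04,0,0,0,0.04,0,0,0,-0.04,0,0,0,0.04,0,0,0,-0.04,0,0,0,0.02,0,0,0]

```text
time_s: 13.15
ee_pos: [0.5355, -0.2552, 0.0931]
tool_rot: [0.0, 0.647, 0.762, -0.0]
wrist_force: [-0.0, 0.4, -2.1]
finger_gap: 0.0498
grasp_force: 45.0
```

```bash
python3 - <<'E'
from h import *
print(np.mean([(capture('top'),robot.read_state()['wrist_force'])[1] for _ in range(16)],0), robot.read_state()['ee_pos'])
p,d=capture('top'); a=p[100:220,340:450,::-1]
p,d=capture('wrist'); cv2.imwrite('pics/w2.png',np.vstack([cv2.resize(a,(640,None) if 0 else (330,360)), cv2.resize(p[160:400,210:430,::-1],(330,240))]))
s=robot.read_state(); print(s['time_s'])
E
```

```text
[ 0.05749917  0.19028285 -2.34176199] [ 0.53528028 -0.25241924  0.09336686]
14.05
```

View pics/w2.png

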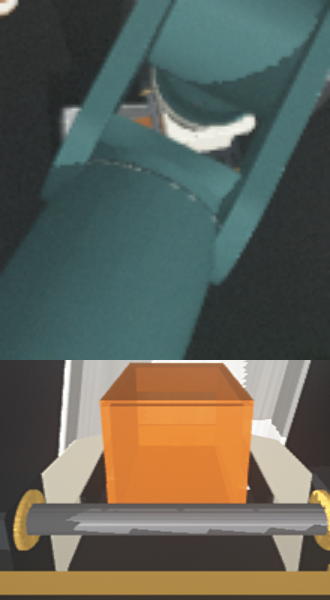

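The arm hides the tray from the top camera, and the wrist view shows no dark slug in the jar. The 2.3 N weight matches an empty jar, so I'll shake once more to check it has stopped dropping.

Emit:
arm_command:
  motion: [-0.02,0,0,0,0.04,0,0,0,-0.04,0,0,0,0.04,0,0,0,-0.04,0,0,0,0.04,0,0,0,-0.04,0,0,0,0.02,0,0,0]

```text
time_s: 15.05
ee_pos: [0.5355, -0.2551, 0.0931]
tool_rot: [0.0, 0.647, 0.762, -0.0]
wrist_force: [0.1, 0.9, -2.7]
finger_gap: 0.0498
grasp_force: 45.0
```

Emit:
arm_command:
  motion: [0,0,-0.003,0,0,0,-0.006,0,0,0,-0.01,0,0.003,0,-0.01,0,0.008,0,-0.006,0,0.013,0,-0.003,0,0.017,0,0,0,0.02,0,0,0]

```text
time_s: 16.05
ee_pos: [0.5248, -0.1907, 0.131]
tool_rot: [-0.0, 0.646, 0.763, -0.0]
wrist_force: [0.5, -0.0, -2.1]
finger_gap: 0.05
grasp_force: 45.0
```

Emit:
arm_command:
  motion: [0.022,0,0,0,0.022,0,0,0,0.02,0,0,0,0.017,0,0,0,0.013,0,0,0,0.008,0,0,0,0.003,0,0,0,0,0,0,0]

```text
time_s: 17.05
ee_pos: [0.5081, -0.0888, 0.1313]
tool_rot: [-0.0, 0.647, 0.763, -0.0]
wrist_force: [-0.2, 0.1, -2.2]
finger_gap: 0.0498
grasp_force: 45.0
```

```bash
python3 - <<'E'
from h import *
print(np.mean([(capture('top'),robot.read_state()['wrist_force'])[1] for _ in range(12)],0), robot.read_state()['ee_pos'])
p,d=capture('top'); a=p[100:220,340:450,::-1]
q,_=capture('side'); b=q[60:260,220:400,::-1]
cv2.imwrite('pics/c3.png',np.hstack([cv2.resize(a,(400,436)), cv2.resize(b,(392,436))]))
W=pts('top',d); m=(p.max(-1)<75)&(abs(W[...,0]-.535)<.062)&(abs(W[...,1]+.253)<.076)
n,l,st,ce=cv2.connectedComponentsWithStats(m.astype(np.uint8))
for i in range(1,n):
    if st[i,4]>4: print(st[i,4],W[l==i].mean(0).round(3),ce[i])
print(robot.read_state()['time_s'])
plan([.4843,.0179,.123],9.4,8)
E
```

```text
[ 0.07207715 -0.04043329 -2.13383136] [ 0.50802226 -0.08866539  0.13134028]
17.75
yaw 9.444021937155256 dl -0.04402193715525016
[0.0136, -0.0007, 0.001, np.float64(0.01), 0.0136, -0.0007, 0.001, np.float64(0.01), 0.0136, -0.0007, 0.001, np.float64(0.01), 0.0136, -0.0007, 0.001, np.float64(0.01), 0.0136, -0.0007, 0.001, np.float64(0.01), 0.0136, -0.0007, 0.001, np.float64(0.01), 0.0136, -0.0008, 0.001, np.float64(0.01), 0.0136, -0.0008, 0.001, np.float64(0.01)]
```

View pics/c3.png

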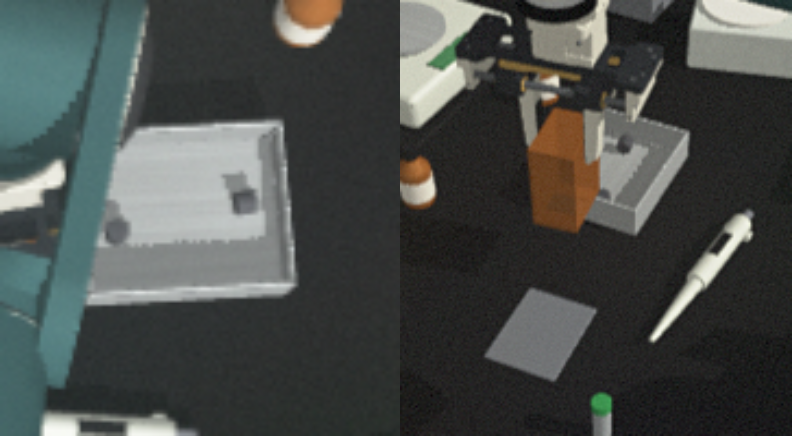

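Both views show two dark slugs in the steel tray, at (115,232) and (243,200) in the left crop, and the weight has stopped dropping. Next I'll return the jar to its mat.

Emit:
arm_command:
  motion: [0.004,0,0,0,0.012,-0.001,0,0,0.02,-0.001,0.002,0,0.022,-0.001,0.002,0,0.022,-0.001,0.002,0,0.018,-0.001,0.002,0,0.009,-0.0008,0,0,0.002,0,0,0]

```text
time_s: 18.75
ee_pos: [0.4843, 0.0185, 0.1234]
tool_rot: [0.0, 0.646, 0.763, 0.0]
wrist_force: [1.2, 0.3, -2.0]
finger_gap: 0.0498
grasp_force: 45.0
```

Emit:
arm_command:
  motion: [0,0,0,0,0,0,0,0]

```text
time_s: 19.0
ee_pos: [0.4846, 0.0175, 0.1234]
tool_rot: [0.0, 0.647, 0.763, -0.0]
wrist_force: [0.2, 0.4, -2.3]
finger_gap: 0.0496
grasp_force: 45.0
```

```bash
python3 - <<'E'
from h import *
s=robot.read_state(); e=s['ee_pos']; print(s['time_s'],e,yaw(s)[1])
c=calibration('wrist'); p,d=capture('wrist'); W=pts('wrist',d,c); hsv=cv2.cvtColor(p,cv2.COLOR_RGB2HSV)
am=(hsv[...,1]>120)&(hsv[...,2]>60)&(abs(W[...,2]-e[2]-.064)<.015)&(np.hypot(W[...,0]-e[0],W[...,1]-e[1])<.07)
A=W[am]; print(am.sum(),'top-tcp',np.median(A[:,2])-e[2])
print(cv2.minAreaRect((A[:,:2]*1000).astype(np.float32)))
B=A-e; k=np.linalg.lstsq(np.c_[B[:,:2],np.ones(len(B))],B[:,2],rcond=None)[0]; print('slopes',k)
plan([.4843,.0179,.123],9.4,2)
E
```

```text
19.0 [0.48456236 0.01751176 0.1233594 ] 9.408704827761694
10880 top-tcp 0.06387845528512855
((483.7804260253906, 26.003543853759766), (50.171051025390625, 59.86065673828125), 9.396543502807617)
slopes [ 0.00389513 -0.03499828  0.06383503]
yaw 9.40840997054067 dl -0.00840997054066861
[0.0002, -0.0001, 0.0002, np.float64(0.0), 0.0002, -0.0001, 0.0002, np.float64(0.0)]
```

Emit:
arm_command:
  motion: [0,0,0.005,0,0,0,0.012,0,0,0,0.018,0,0,0,0.018,0,0,0,0.014,0,0,0,0.008,0,0,0,0.003,0,0,0,0.001,0]

```text
time_s: 20.05
ee_pos: [0.4846, 0.0179, 0.0446]
tool_rot: [0.0, 0.647, 0.763, 0.0]
wrist_force: [0.0, -0.1, -2.3]
finger_gap: 0.0496
grasp_force: 45.0
```

Emit:
arm_command:
  motion: [0,0,0.001,0,0,0,0.001,0,0,0,0.001,0,0,0,0,0]

```text
time_s: 20.55
ee_pos: [0.4844, 0.0179, 0.0413]
tool_rot: [-0.0, 0.647, 0.763, -0.0]
wrist_force: [-0.8, -0.5, -2.2]
finger_gap: 0.0498
grasp_force: 45.0
```

Emit:
arm_command:
  motion: [0,0,0.0005,0,0,0,0.0005,0,0,0,0,0]

```text
time_s: 20.92
ee_pos: [0.4845, 0.018, 0.0407]
tool_rot: [0.0, 0.647, 0.763, 0.0]
wrist_force: [-3.1, 2.0, 4.9]
finger_gap: 0.0498
grasp_force: 45.0
```

Emit:
arm_command:
  motion: [0,0,0,0,0,0,0,0,0,0,0,0]
  grip_force: 4

```text
time_s: 21.3
ee_pos: [0.4845, 0.018, 0.0405]
tool_rot: [0.0, 0.646, 0.763, 0.0]
wrist_force: [-2.9, 2.9, 4.8]
finger_gap: 0.0499
grasp_force: 4.0
```

Emit:
arm_command:
  motion: [0,0,0,0,0,0,0,0,0,0,0,0,0,0,0,0,0,0,0,0,0,0,0,0,0,0,0,0,0,0,0,0]
  claw: 1

```text
time_s: 22.3
ee_pos: [0.4845, 0.0179, 0.0404]
tool_rot: [0.0, 0.647, 0.763, 0.0]
wrist_force: [0.5, -0.6, -0.5]
finger_gap: 0.0929
grasp_force: 0.0
```

Emit:
arm_command:
  motion: [0,0,-0.01,0,0,0,-0.02,0,0,0,-0.03,0,0,0,-0.03,0,0,0,-0.04,0,0,0,-0.04,0,0,0,-0.03,0,0,0,0,0]

```text
time_s: 23.3
ee_pos: [0.4851, 0.0179, 0.2442]
tool_rot: [0.002, 0.647, 0.763, 0.002]
wrist_force: [0.1, 0.0, 0.1]
finger_gap: 0.0929
grasp_force: 0.0
```

```bash
python3 - <<'E'
from h import *
s=robot.read_state(); print(s['time_s'],s['ee_pos'],s['finger_gap'],s['wrist_force'])
c=calibration('wrist'); p,d=capture('wrist'); W=pts('wrist',d,c); hsv=cv2.cvtColor(p,cv2.COLOR_RGB2HSV)
am=(hsv[...,1]>120)&(hsv[...,2]>60)&(abs(W[...,2]-.104)<.012)&(np.hypot(W[...,0]-.482,W[...,1]-.016)<.07)
print(np.median(W[am][:,2]),cv2.minAreaRect((W[am][:,:2]*1000).astype(np.float32)))
q,_=capture('side'); cv2.imwrite('pics/c4.png',np.hstack([p[...,::-1][60:400,200:480],cv2.resize(q[60:260,220:400,::-1],(306,340))]))
E
```

```text
23.3 [0.48510606 0.01791984 0.24418938] 0.09294796201012726 [0.11090497 0.04308944 0.12659158]
0.10434047514262794 ((484.9020690917969, 18.511096954345703), (49.77883529663086, 76.71170806884766), 9.373072624206543)
```

View pics/c4.png

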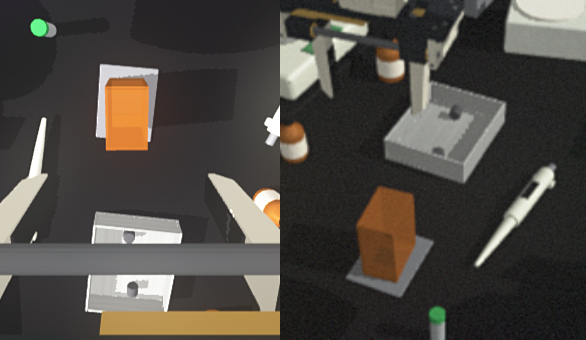

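The jar stands on its mat at (127,110) in the left crop, within 1 mm of its start and at the same angle. Both slugs lie in the steel tray at (128,237) and (132,289).

```bash
python3 -c "
from plant import job; print(job.finish_job())"
```

```text
the job is handed in; nothing more can be done
None
```

Both slugs are in the steel tray, the jar is back mouth down on its mat within about 1 mm of where it started, and the job was handed in at about 23 s of the 61 s allowed.

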